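# Sweep a broken cup off the ware board

## Task

A cup has broken on the ware board: with your fingers, sweep its three broken pieces along the board and over its end into the sheet-steel scrap tray that is tucked under that end, pushing them and never picking one up. All three must end up lying in the scrap tray, and the whole cups must stay standing where they are.

Things in the scene. Friction and masses are not known exactly. Their poses are not given: they have to be found in the camera images.
- board: Ware board, plain plank 260 (its x) x 420 mm (its y), fixed on two cleats; flat top 60 mm above the bench, no raised edge. Origin: centre of its footprint at bench height. Ends at y = +210 and -210 mm: scrap tray under one, stilt box under the other, either way round. Broken pieces lie on its negative x half, about 110 mm apart along y; whole cups on its positive x half.
- tray: Scrap tray of bare sheet steel, empty and open, 300 (its x) x 200 mm (its y), 35 mm high, walls and floor 3 mm, fixed. Stands on the bench parallel to the board, centred on its width within 8 mm, tucked about 20 mm under one end of it, so that what goes over that end drops in. Origin: centre of its underside; axes parallel to the board's.
- stilt_box: Low wooden box 200 x 200 mm, 34 mm high, holding nine three-armed kiln stilts, fixed, tucked about 20 mm under the other end of the board; nothing belongs in it. Origin: centre of its underside, on the bench.
- rim_piece: Broken piece of cup rim and wall, about 40 mm (along its x) by 41 mm, curved to a radius of 36 mm and 5 mm thick, lying hollow side down, 10 mm high in the middle. Bare pinkish-white bisque like the cups. Origin: centre of its underside, z up as it lies. It lies loose on the board at the start, at any yaw; weighs 13 to 25 g.
- wall_piece: Smaller, angular broken piece of cup wall, about 37 mm (along its x) by 38 mm, curved to a radius of 36 mm and 5.5 mm thick, lying hollow side down, 10 mm high in the middle. Bare pinkish-white bisque like the cups. Origin: centre of its underside, z up as it lies. It lies loose on the board at the start, at any yaw; weighs 10 to 20 g.
- foot_piece: Broken-off round foot of a cup standing on its 36 mm foot with a jagged stump of wall that flares to 51 mm across, 6 to 17 mm high. Bare pinkish-white bisque like the cups. Origin: centre of its underside, z up as it lies. It lies loose on the board at the start, at any yaw; weighs 22 to 41 g.
- cup_a: Whole round bisque cup, 73 mm across and 58 mm high, standing loose and upright on the board, its centre about 80 mm to the positive x side of the board's middle line. Origin: centre of its underside; z up. To be left alone.
- cup_b: A second whole cup, the same as cup_a, also on the positive x side of the board. To be left alone.
Mind the look-alikes: they are no part of the job. Leave any black or turquoise look-alike of the rim_piece alone.

How it is judged:
At the end, for the whole second after the job is handed in: The three broken pieces lie in the scrap tray, no longer sliding or falling (slower than 0.1 m/s), each one's origin inside its walls and below its rim (35 mm above the bench); both whole cups stand upright, within 15 mm of where they stood (x of rim_piece in the frame of tray between -0.147 and 0.147 m and y of rim_piece in the frame of tray between -0.097 and 0.097 m and height (world z) of each of rim_piece, wall_piece, foot_piece below 0.035 m and linear speed of each of rim_piece, wall_piece, foot_piece below 0.1 m/s and x of wall_piece in the frame of tray between -0.147 and 0.147 m and y of wall_piece in the frame of tray between -0.097 and 0.097 m and x of foot_piece in the frame of tray between -0.147 and 0.147 m and y of foot_piece in the frame of tray between -0.097 and 0.097 m and distance of each of cup_a, cup_b from where it was at the start of the episode below 0.015 m and angle between each of cup_a, cup_b's own z axis and vertical below 0.15 rad); the robot touches nothing.
It fails at once if a broken piece is picked up: raised more than 25 mm above the board, or held by the fingers clear of the board (height (world z) of rim_piece above 0.085 m or (height (world z) of rim_piece above 0.072 m and contact force between the fingers and rim_piece above 0.3 N and contact force between rim_piece and board below 0.005 N and contact force between rim_piece and wall_piece below 0.005 N and contact force between rim_piece and foot_piece below 0.005 N)).
It fails at once if a broken piece is picked up: raised more than 25 mm above the board, or held by the fingers clear of the board (height (world z) of wall_piece above 0.085 m or (height (world z) of wall_piece above 0.072 m and contact force between the fingers and wall_piece above 0.3 N and contact force between wall_piece and board below 0.005 N and contact force between wall_piece and rim_piece below 0.005 N and contact force between wall_piece and foot_piece below 0.005 N)).
It fails at once if a broken piece is picked up: raised more than 25 mm above the board, or held by the fingers clear of the board (height (world z) of foot_piece above 0.085 m or (height (world z) of foot_piece above 0.072 m and contact force between the fingers and foot_piece above 0.3 N and contact force between foot_piece and board below 0.005 N and contact force between foot_piece and rim_piece below 0.005 N and contact force between foot_piece and wall_piece below 0.005 N)).
It fails at once if a whole cup is knocked over or shifted by more than 15 mm (distance of any of cup_a, cup_b from where it was at the start of the episode above 0.015 m or angle between any of cup_a, cup_b's own z axis and vertical above 0.3 rad).
It also fails if it takes over 67 s, if anything falls off the work surface, if the arm or the gripper's body presses on something with over 40 N, if the wrist force passes 120 N, or if a joint passes its speed limit or range.

## Robot

A 7-joint arm with a two-finger parallel gripper is mounted at the origin on the work surface. World frame = base frame: x ahead of the robot, y to its left, z up, the work surface at z = 0. Lengths are in m, angles in rad, forces in N, time in s.
With the tool pointing down it reaches from about 0.4 to 0.85 m from the base axis. Payload 10.4 kg.
Tool frame: the origin (TCP) lies between the finger pads; the fingertips stand 25 mm ahead of it and the grasp point (between the pads) lies 6 mm ahead of it; z points along the fingers, y is the line along which they close (so a half turn about z gives the same grasp; the last joint's range is limited). The gripper opens to 87 mm and grips with 3 to 60 N. Pads are 19 mm wide; open, the fingers measure 117 mm over their backs; the gripper's body (75 mm by 190 mm) begins 51 mm behind the grasp point.
Start: joints at [-1.201, 0.332, -0.065, 1.46, 0.022, 1.35, -0.088], TCP at [0.239, 0.577, 0.212] pointing down, gripper open.
Joint ranges: [-2.6, 2.6], [-0.5, 2.12], [-1.47, 1.34], [0.16, 2.42], [-1.27, 4.41], [0.06, 2.06], [-2.6, 2.6]. Speed limits (rad/s): [2.22, 2.22, 2.79, 2.79, 3.14, 3.14, 3.14].

## Interface

Orientations are given as a unit quaternion [w, x, y, z].
In Python, from rig import ctrl gives the robot as it stands. The module is installed in compiled form; this text tells all that it offers.
- The arm moves only by the tool drive_tool, never from a script. Its arguments are lists of equal length, an entry for each row: "dp": the shift along the tool's x, y, z scaled (see below), a list of three; "roll": the turn about the tool's z scaled (see below); "claw": the opening, from 0 (shut) to 1 (fully open). In form: {"dp": [[dx, dy, dz], ...], "roll": [roll, ...], "claw": [claw, ...]}. A call has 1 to 5 rows; each row is the pose to reach, as a shift and turn from the pose commanded when the call began, along the tool's axes at that moment; what a row does not reach only later rows make up. The controller multiplies each number of a shift by 200 mm and each number of a turn by 90 degrees. A row lasts 1/12 s, in which the tool goes at most 41.7 mm and 7.16 degrees, less where a joint would pass 70% of its speed; a pose out of reach is approached as far as the arm can. A call with a number of a shift or a turn outside -1 to 1 is refused whole. A call with a gripper value outside its range is refused whole. The fingers move at their own pace and stop on an object; "squeeze" is the grip in N (left out, the last holds). Time passes only in rows, so rows that repeat a pose let the fingers close. It gives the time, the measured TCP pose, the force, the opening and the grip force at its end, in the units of the state.
- ctrl.sense(): the state, without advancing time (a new reading comes with each control period).
- ctrl.camera(name): name is "scene" or "top" or "wrist"; returns (picture, depth): 384x512x3 uint8, red, green, blue; 384x512 float32, m along the optical axis (not along the pixel's ray), 0 where there is no reading.
- ctrl.camera_info(name): a dict with "fx", "fy", "cx", "cy" (pixels), "pose" (4x4, takes a point from camera to world coordinates). Camera axes: x right, y up, looking along -z (the intrinsics and any distortion apply to the point x, -y, -z); pixel columns grow to the right and rows downward; lengths in m; the calibration is good to about 2 mm. A picture is of the moment at which its call begins: read the wrist's pose just before it. camera_info takes no time and is no camera call; for the wrist camera it gives the pose at the moment of the call.
- ctrl.sign_off(): hands the job in; it is judged then, once.
Trained networks look in the newest picture that a camera, given by its name, has taken for a name from the list of things; names that differ only in an ending like _2 or _b are one class to them, and where a whole thing is asked for, a point or a joint stands for the part that bears it (a point fixed in the world has none). Each returns a list of dicts, best first, with "score" (0 to 1); they miss things now and then, are a little off and sometimes report something else, mostly with a low value. They report only what shows in the picture. A call takes as long as a camera call. They do not tell look-alikes from the thing itself.
- ctrl.trace(name, camera): "pixels" (384x512 bool, what is visible of it) and "location" ([column, row] in pixels, amid what is visible of it).
- ctrl.place_of(name, camera): "location" ([column, row] in pixels: a listed point, or the origin of a listed thing).
The state is a dict: "clock": time; "joint_pos": joint angles; "qvel": joint speeds; "joint_torque": joint torques, N m; "eef_pos": TCP position; "ee_rot": TCP orientation; "force": force on the tool from outside, world axes, zero at the start; "moment": the same for the moment, N m; "grip_width": opening from 0.0 (shut) to 1.0 (fully open); "grasp_force": force on a finger pad.
Only numpy, scipy, OpenCV 4.12 (cv2) and the standard library are available. Lean on these libraries where they do the work, as an engineer would, in place of code of your own. Each camera call takes 0.05 s, during which the arm holds its last target. There are 200 camera calls.

## Working session

There is one attempt and no reset: what is moved stays moved. The work goes in short steps, Python scripts to look and compute and a tool call to move; the robot and the scene stay as the last step left them, time stands still between calls to the robot, and variables do not carry over. Pictures are saved under pics/ and viewed, at most 10 in all, crops included, and the job is handed in when it is done.

Besides the shell and the picture viewer there is one more tool, called after "Call:" as name(argument=value, ...) on one line, values as JSON. drive_tool: Moves the arm, as the interface text tells. Shifts and turns lie within -1 to 1; 1 stands for 200 mm of shift or 90 degrees of turn. Its arguments: {"type":"object","properties":{"dp":{"type":"array","items":{"type":"array","items":{"type":"number"}}},"roll":{"type":"array","items":{"type":"number"}},"claw":{"type":"array","items":{"type":"number"}},"squeeze":{"type":"number"}},"required":["dp","roll","claw"]}

```bash
mkdir -p pics
cat > h.py <<'E'
import numpy as np, cv2
from rig import ctrl
def world(cam,uv,depth=None,z=None):
    i=ctrl.camera_info(cam); T=np.array(i["pose"])
    d=np.array([(uv[0]-i["cx"])/i["fx"],-(uv[1]-i["cy"])/i["fy"],-1.0])
    r=T[:3,:3]@d; o=T[:3,3]
    s=depth if z is None else (z-o[2])/r[2]
    return o+s*r
E
python3 - <<'E'
from h import *
s=ctrl.sense(); print(s["eef_pos"],s["ee_rot"],s["clock"],s["force"])
ims=[]
for c in ("top","scene"):
    im,d=ctrl.camera(c); np.save(c+"_d.npy",d); cv2.imwrite(f"pics/{c}0.png",im[:,:,::-1]); 
    cv2.imwrite(f"pics/{c}0b.png",cv2.resize(im[:,:,::-1],(800,600)))
    for n in ("board","tray","stilt_box","rim_piece","wall_piece","foot_piece","cup_a"):
        for r in ctrl.trace(n,c)[:4]:
            u,v=r["location"]; dd=d[int(v),int(u)]
            print(c,n,round(r["score"],2),np.round([u,v],0),np.round(world(c,(u,v),dd),3),r["pixels"].sum())
E
```

```text
[0.23911617 0.57703124 0.21167066] [-8.49157566e-05  1.95129492e-01  9.80777245e-01 -6.85400896e-04] 0.0 [0.30171177 0.89964133 0.31913693]
top board 0.56 [294. 184.] [ 0.555 -0.044  0.06 ] 19255
top tray 0.77 [426. 162.] [ 0.609 -0.358  0.001] 10475
top stilt_box 0.82 [161. 198.] [0.535 0.268 0.004] 6698
top rim_piece 0.69 [280. 275.] [ 0.352 -0.012  0.009] 274
top rim_piece 0.65 [360. 282.] [ 0.335 -0.192  0.01 ] 312
top rim_piece 0.64 [317.  90.] [ 0.788 -0.11   0.005] 247
top rim_piece 0.55 [298. 195.] [ 0.53  -0.052  0.07 ] 282
top wall_piece 0.67 [253. 210.] [0.499 0.047 0.068] 191
top foot_piece 0.89 [356. 205.] [ 0.506 -0.176  0.066] 316
top cup_a 0.97 [348. 133.] [ 0.665 -0.165  0.064] 1095
top cup_a 0.91 [219. 146.] [0.642 0.12  0.064] 999
top cup_a 0.28 [356. 206.] [ 0.503 -0.177  0.064] 316
scene board 0.57 [243. 213.] [ 0.587 -0.063  0.056] 10097
scene tray 0.96 [148. 287.] [ 0.613 -0.345  0.001] 10069
scene stilt_box 0.95 [333. 172.] [0.545 0.303 0.014] 1840
scene rim_piece 0.7 [281. 281.] [ 0.786 -0.105  0.007] 231
scene rim_piece 0.55 [153. 199.] [ 0.324 -0.187  0.006] 98
scene rim_piece 0.22 [149. 282.] [ 0.601 -0.338  0.003] 10035
scene wall_piece 0.53 [259. 177.] [0.495 0.058 0.068] 104
scene foot_piece 0.63 [191. 212.] [ 0.513 -0.17   0.066] 192
scene cup_a 0.68 [312. 182.] [0.619 0.138 0.085] 669
```

View pics/top0b.png

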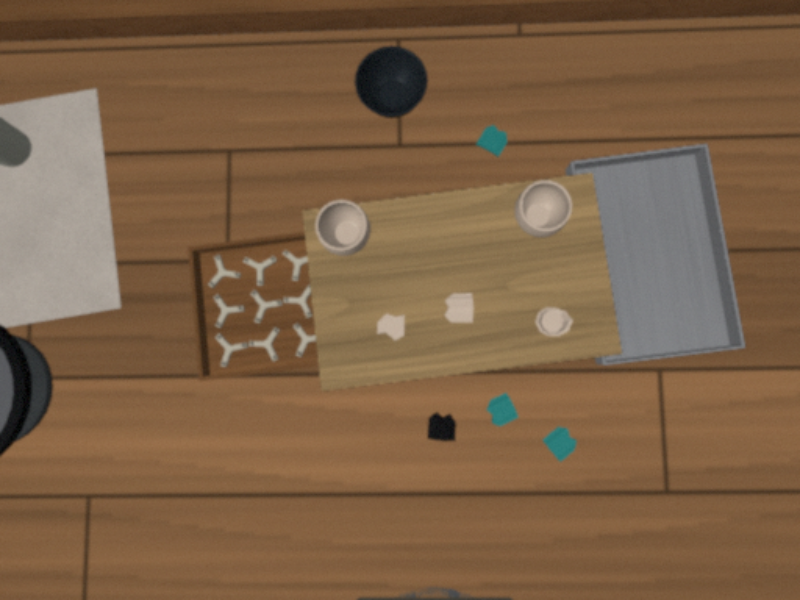

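View pics/scene0b.png

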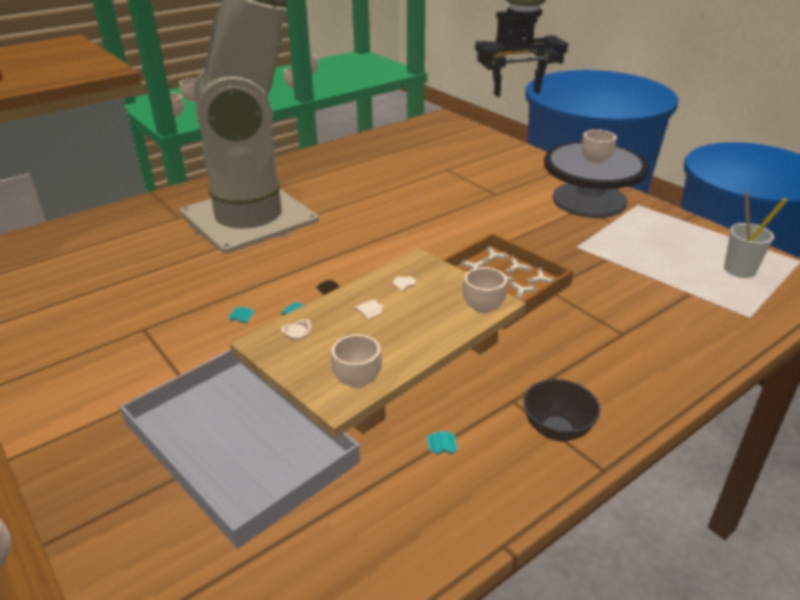

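Top view (800x600 scale): the tray is at the right (660,255), i.e. the world -y end. The three pale pieces lie on the board: wall (391,326), rim (459,308) and foot (554,321). The cups are at (342,226) and (545,207).

Rim candidates are pale (459,308) on the board, black (441,427), and turquoise (503,410), (560,443) and (492,140). Only the pale one on the board fits the bisque description. I'll confirm this with a crop and get the board's geometry.

Run:
```python
from h import *
from scipy.spatial.transform import Rotation as Ro
d=np.load("top_d.npy"); im=cv2.imread("pics/top0.png")
i=ctrl.camera_info("top");T=np.array(i["pose"])
v,u=np.mgrid[:384,:512]
P=np.stack([(u-i["cx"])/i["fx"]*d,-(v-i["cy"])/i["fy"]*d,-d],-1)@T[:3,:3].T+T[:3,3]
m=(d>0)&(abs(P[...,2]-.06)<.006)&(P[...,0]>.35)&(P[...,0]<.8)&(abs(P[...,1]+.05)<.3)
n,l,st,_=cv2.connectedComponentsWithStats(m.astype(np.uint8)); k=1+st[1:,4].argmax()
pts=P[l==k][:,:2].astype(np.float32); r=cv2.minAreaRect(pts*1000); print("board",r,cv2.boxPoints(r).round())
print("z",np.median(P[l==k][:,2]))
c=np.array(r[0])/1000
b=cv2.boxPoints(r); e=b-np.roll(b,1,0); L=e[np.linalg.norm(e,axis=1).argmax()]; L=L/np.linalg.norm(L); L*=np.sign(L[1])
by=L; bx=np.array([L[1],-L[0]]); print("bx",bx,"ang",np.degrees(np.arctan2(bx[1],bx[0])))
R=Ro.from_quat(np.roll(ctrl.sense()["ee_rot"],-1)).as_matrix(); print(R.round(3))
# pale pieces
ctrl.camera("top")
for nme in ("rim_piece","wall_piece","foot_piece","cup_a","tray"):
    for q in ctrl.trace(nme,"top")[:5]:
        mm=q["pixels"]; p=P[mm]; p=p[p[:,2]>(.05 if nme!="tray" else -1)]
        if len(p)<80: continue
        ctr=(p[:,:2].min(0)+p[:,:2].max(0))/2
        rel=p[:,:2]-c; X=rel@bx;Y=rel@by
        print(nme,ctr.round(3),"board x",X.min().round(3),X.max().round(3),"y",Y.min().round(3),Y.max().round(3),p[:,2].max().round(3))
cv2.imwrite("pics/crop1.png",cv2.resize(im[165:300,220:400],(720,540),interpolation=cv2.INTER_CUBIC))
```

```text
board ((565.41748046875, -43.775177001953125), (260.31494140625, 420.0813293457031), 6.255568027496338) [[ 413.  151.]
 [ 459. -267.]
 [ 718. -238.]
 [ 672.  179.]]
z 0.05902843226086918
bx [0.99404573 0.10896356] ang 6.255573
[[-0.924  0.383  0.   ]
 [ 0.383  0.924  0.   ]
 [-0.     0.    -1.   ]]
rim_piece [ 0.525 -0.043] board x -0.061 -0.018 y -0.015 0.025 0.074
wall_piece [0.494 0.038] board x -0.09 -0.035 y 0.06 0.121 0.823
foot_piece [ 0.497 -0.097] board x -0.094 -0.054 y -0.149 0.06 0.823
cup_a [ 0.589 -0.1  ] board x -0.09 0.128 y -0.175 0.06 0.823
cup_a [0.569 0.083] board x -0.09 0.123 y 0.06 0.193 0.823
tray [ 0.61 -0.23] board x -0.147 0.171 y -0.413 0.06 0.823
```

View pics/crop1.png

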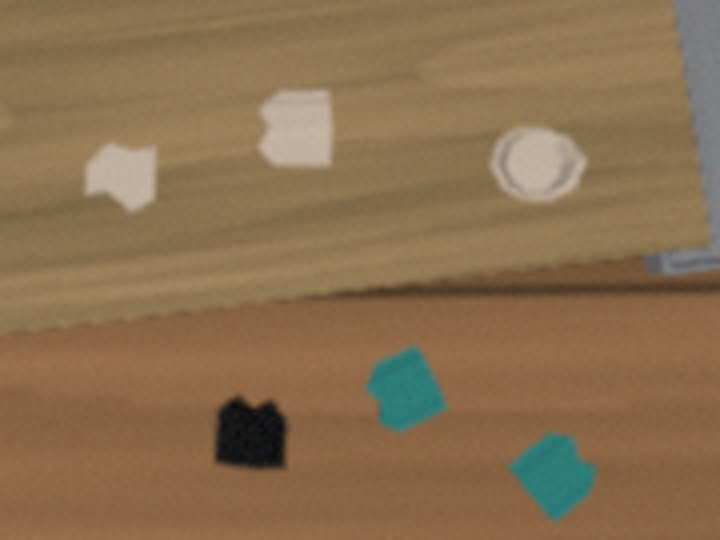

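The crop confirms it: the three pale pieces on the board are the targets, and the black and turquoise ones on the bench stay put. First I turn the tool so its closing axis is across the board (+61.25°), with the fingers slightly apart as a two-point pusher.

Call:
drive_tool(dp=[[0, 0, 0], [0, 0, 0], [0, 0, 0], [0, 0, 0], [0, 0, 0]], roll=[0.07, 0.14, 0.21, 0.28, 0.34], claw=[0.23, 0.23, 0.23, 0.23, 0.23])

```text
clock: 1.52
eef_pos: [0.2392, 0.5774, 0.2125]
ee_rot: [-0.0, 0.45, 0.893, 0.0]
force: [1.3, -0.3, -0.0]
grip_width: 0.705
grasp_force: 0.0
```

Call:
drive_tool(dp=[[0, 0, 0], [0, 0, 0], [0, 0, 0], [0, 0, 0], [0, 0, 0]], roll=[0.07, 0.14, 0.21, 0.28, 0.341], claw=[0.23, 0.23, 0.23, 0.23, 0.23])

```text
clock: 1.93
eef_pos: [0.2392, 0.5775, 0.2125]
ee_rot: [-0.0, 0.67, 0.742, 0.0]
force: [0.4, -0.1, 0.0]
grip_width: 0.328
grasp_force: 0.0
```

Call:
drive_tool(dp=[[-0.18, 0.046, 0], [-0.36, 0.092, 0], [-0.54, 0.138, 0], [-0.72, 0.184, 0], [-0.9, 0.23, 0]], roll=[0, 0, 0, 0, 0], claw=[0.23, 0.23, 0.23, 0.23, 0.23])

```text
clock: 2.35
eef_pos: [0.3048, 0.4017, 0.2125]
ee_rot: [-0.0, 0.668, 0.744, 0.0]
force: [0.8, 0.6, 0.1]
grip_width: 0.229
grasp_force: 0.0
```

Call:
drive_tool(dp=[[-0.18, 0.046, 0], [-0.36, 0.092, 0], [-0.54, 0.138, 0], [-0.72, 0.184, 0], [-0.9, 0.23, 0]], roll=[0, 0, 0, 0, 0], claw=[0.23, 0.23, 0.23, 0.23, 0.23])

```text
clock: 2.77
eef_pos: [0.3699, 0.2277, 0.2126]
ee_rot: [-0.0, 0.668, 0.744, 0.0]
force: [1.1, 0.5, -0.2]
grip_width: 0.23
grasp_force: 0.0
```

Call:
drive_tool(dp=[[-0.18, 0.046, 0], [-0.36, 0.092, 0], [-0.54, 0.138, 0], [-0.72, 0.184, 0], [-0.9, 0.23, 0]], roll=[0, 0, 0, 0, 0], claw=[0.23, 0.23, 0.23, 0.23, 0.23])

```text
clock: 3.18
eef_pos: [0.4351, 0.0537, 0.2128]
ee_rot: [-0.0, 0.668, 0.744, 0.001]
force: [0.8, 1.7, 0.0]
grip_width: 0.23
grasp_force: 0.0
```

Call:
drive_tool(dp=[[-0.18, 0.046, 0], [-0.36, 0.092, 0], [-0.54, 0.138, 0], [-0.72, 0.184, 0], [-0.9, 0.23, 0]], roll=[0, 0, 0, 0, 0], claw=[0.23, 0.23, 0.23, 0.23, 0.23])

```text
clock: 3.6
eef_pos: [0.5004, -0.1203, 0.2129]
ee_rot: [0.0, 0.668, 0.744, 0.001]
force: [0.9, 0.2, -0.3]
grip_width: 0.227
grasp_force: 0.0
```

```bash
cat > b.py <<'E'
from h import *
from scipy.spatial.transform import Rotation as Ro
c=np.array([.5654,-.0438]);bx=np.array([.994,.109]);by=np.array([-.109,.994])
s=ctrl.sense();p=np.array(s["eef_pos"]);rel=p[:2]-c
R=Ro.from_quat(np.roll(s["ee_rot"],-1)).as_matrix()
print("t",s["clock"],"board",(rel@bx).round(4),(rel@by).round(4),"z",p[2].round(4),"yaw",np.degrees(np.arctan2(R[1,1],R[0,1])).round(2),"tilt",R[:,2].round(3),"F",np.round(s["force"],1),"q",np.round(s["joint_pos"],2),"w",s["grip_width"])
E
python3 b.py
```

```text
t 3.6 board -0.0729 -0.0689 z 0.2129 yaw 6.23 tilt [ 0.001  0.    -1.   ] F [ 0.9  0.2 -0.3] q [-0.63  0.09  0.83  1.79 -0.07  1.3   0.33] w 0.22727232019157378
```

Call:
drive_tool(dp=[[0, 0, 0.15], [0, 0, 0.3], [0, 0, 0.45], [0, 0, 0.58], [0, 0, 0.625]], roll=[0, 0, 0, 0, 0], claw=[0.23, 0.23, 0.23, 0.23, 0.23])

```text
clock: 4.02
eef_pos: [0.498, -0.1182, 0.0842]
ee_rot: [-0.002, 0.668, 0.744, -0.002]
force: [-0.6, 0.3, 0.1]
grip_width: 0.233
grasp_force: 0.0
```

Call:
drive_tool(dp=[[-0.06, 0, 0], [-0.13, 0, 0], [-0.21, 0, 0], [-0.29, 0, 0], [-0.37, 0, 0]], roll=[0, 0, 0, 0, 0], claw=[0.23, 0.23, 0.23, 0.23, 0.23])

```text
clock: 4.43
eef_pos: [0.5087, -0.1927, 0.0885]
ee_rot: [0.0, 0.668, 0.745, 0.0]
force: [-0.4, -0.5, -0.4]
grip_width: 0.23
grasp_force: 0.0
```

```bash
python3 b.py
python3 - <<'E'
from h import *
im,d=ctrl.camera("scene"); cv2.imwrite("pics/s2.png",cv2.resize(im[140:340,60:380,::-1],(800,500),interpolation=cv2.INTER_CUBIC))
E
```

```text
t 4.4333 board -0.0726 -0.1418 z 0.0885 yaw 6.24 tilt [ 0.001  0.    -1.   ] F [-0.4 -0.5 -0.4] q [-0.42  0.33  0.82  1.86 -0.28  1.06  0.62] w 0.23009842865068011
```

View pics/s2.png

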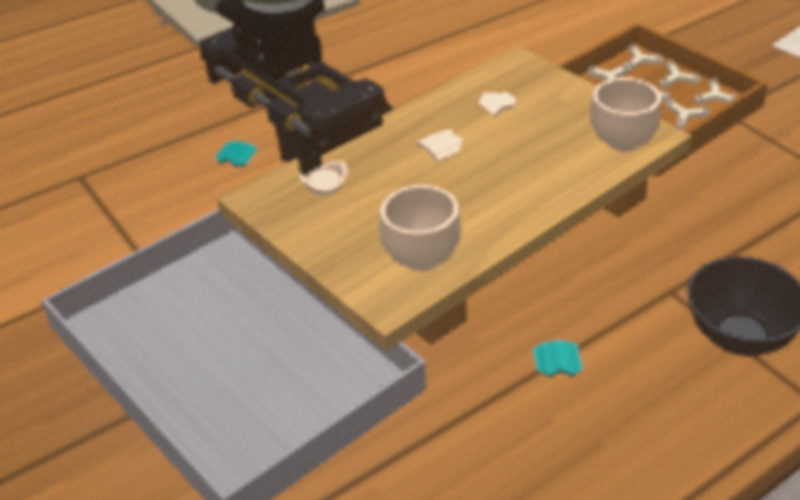

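The foot is moving, at crop (325,180), but it looks offset towards +x of the fingers, so I'm measuring that.

```bash
cat > m.py <<'E'
from h import *
import sys
c=np.array([.5654,-.0438]);bx=np.array([.994,.109]);by=np.array([-.109,.994])
for cam in ("top","scene"):
    im,d=ctrl.camera(cam); cv2.imwrite(f"pics/{cam}_last.png",im[:,:,::-1])
    i=ctrl.camera_info(cam);T=np.array(i["pose"]);v,u=np.mgrid[:384,:512]
    P=np.stack([(u-i["cx"])/i["fx"]*d,-(v-i["cy"])/i["fy"]*d,-d],-1)@T[:3,:3].T+T[:3,3]
    X=(P[...,:2]-c)@bx;Y=(P[...,:2]-c)@by
    hsv=cv2.cvtColor(im,cv2.COLOR_RGB2HSV)
    m=((hsv[...,1]<75)&(hsv[...,2]>130)&(X>-.16)&(X<.16)&(Y>-.42)&(Y<.2)&(P[...,2]<.12)&(d>0)&((Y>-.215)|(im[...,0]>im[...,2].astype(int)+12))).astype(np.uint8)
    n,l,st,_=cv2.connectedComponentsWithStats(m)
    for k in range(1,n):
        if st[k,4]<25: continue
        w=l==k; print(cam,st[k,4],"X",X[w].min().round(3),X[w].max().round(3),"Y",Y[w].min().round(3),Y[w].max().round(3),"z",np.median(P[w][:,2]).round(3),im[w].mean(0).round())
E
python3 m.py
```

```text
top 1016 X 0.041 0.129 Y -0.171 -0.085 z 0.082 [173. 157. 141.]
top 749 X 0.05 0.156 Y 0.115 0.194 z 0.072 [175. 158. 142.]
top 319 X -0.06 -0.017 Y -0.015 0.025 z 0.067 [198. 180. 161.]
top 338 X -0.093 -0.054 Y -0.143 -0.095 z 0.067 [189. 171. 153.]
top 235 X -0.071 -0.034 Y 0.084 0.124 z 0.067 [198. 179. 160.]
scene 579 X 0.055 0.126 Y 0.11 0.185 z 0.101 [159. 136. 117.]
scene 77 X -0.066 -0.034 Y 0.084 0.122 z 0.067 [236. 215. 186.]
scene 117 X -0.054 -0.016 Y -0.016 0.024 z 0.068 [237. 216. 187.]
scene 147 X -0.09 -0.053 Y -0.15 -0.098 z 0.067 [219. 195. 169.]
scene 797 X 0.045 0.116 Y -0.16 -0.088 z 0.1 [161. 138. 119.]
scene 76 X -0.142 -0.134 Y -0.39 -0.207 z 0.035 [152. 133. 123.]
scene 805 X -0.14 0.16 Y -0.215 -0.168 z 0.002 [164. 159. 160.]
```

```bash
python3 b.py
python3 - <<'E'
import cv2
a=cv2.imread("pics/top_last.png")[80:320,150:500]; cv2.imwrite("pics/t3.png",cv2.resize(a,(800,548),interpolation=cv2.INTER_CUBIC))
E
```

```text
t 4.5833 board -0.0731 -0.1423 z 0.0883 yaw 6.09 tilt [ 0.001 -0.001 -1.   ] F [0.5 1.2 0.4] q [-0.42  0.33  0.82  1.86 -0.28  1.06  0.62] w 0.23318570157269985
```

View pics/t3.png

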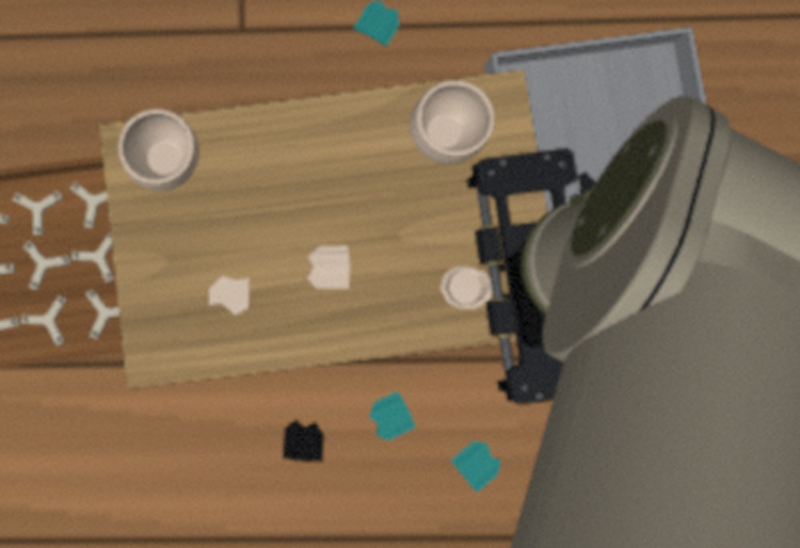

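The gripper seems to be on the tray side of the foot, although the readings say it should overlap it. I'll compare the camera depth of the fingers with the reported TCP.

Run:
```python
from h import *
c=np.array([.5654,-.0438]);bx=np.array([.994,.109]);by=np.array([-.109,.994])
for cam in ("top","scene","wrist"):
    im,d=ctrl.camera(cam); 
    i=ctrl.camera_info(cam);T=np.array(i["pose"]);v,u=np.mgrid[:384,:512]
    P=np.stack([(u-i["cx"])/i["fx"]*d,-(v-i["cy"])/i["fy"]*d,-d],-1)@T[:3,:3].T+T[:3,3]
    X=(P[...,:2]-c)@bx;Y=(P[...,:2]-c)@by
    print(cam,"cam at",T[:3,3].round(3))
    for a,b in ((.066,.078),(.078,.09),(.09,.11),(.11,.13),(.13,.15),(.15,.2)):
        m=(d>0)&(P[...,2]>a)&(P[...,2]<b)&(X>-.2)&(X<.04)&(Y>-.25)&(Y<-.05)&(im.max(2)<90)
        if m.sum()>3: print(a,m.sum(),"X",np.percentile(X[m],[2,50,98]).round(3),"Y",np.percentile(Y[m],[2,50,98]).round(3))
    if cam=="wrist": cv2.imwrite("pics/w4.png",im[:,:,::-1])
```

```text
top cam at [0.469 0.006 0.823]
0.13 11 X [-0.088 -0.064 -0.06 ] Y [-0.134 -0.134 -0.133]
0.15 609 X [-0.157 -0.059  0.008] Y [-0.142 -0.112 -0.105]
scene cam at [ 1.305 -0.569  0.74 ]
0.09 50 X [-0.089 -0.069 -0.052] Y [-0.154 -0.147 -0.136]
0.11 74 X [-0.088 -0.081 -0.051] Y [-0.154 -0.149 -0.14 ]
0.13 39 X [-0.088 -0.051 -0.047] Y [-0.155 -0.153 -0.147]
0.15 714 X [-0.154 -0.036  0.021] Y [-0.181 -0.167 -0.111]
wrist cam at [ 0.501 -0.122  0.259]
0.09 336 X [-0.09  -0.062 -0.054] Y [-0.142 -0.131 -0.129]
0.11 742 X [-0.091 -0.082 -0.053] Y [-0.135 -0.131 -0.129]
0.13 924 X [-0.09  -0.062 -0.054] Y [-0.149 -0.142 -0.129]
0.15 23650 X [-0.15  -0.081  0.006] Y [-0.134 -0.108 -0.103]
```

View pics/w4.png

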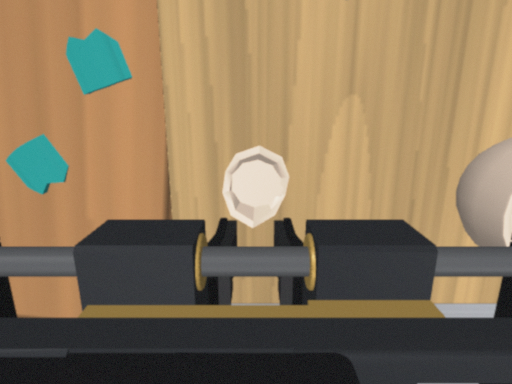

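Run:
```python
from h import *
c=np.array([.5654,-.0438]);bx=np.array([.994,.109]);by=np.array([-.109,.994])
for cam in ("wrist","scene"):
    im,d=ctrl.camera(cam)
    i=ctrl.camera_info(cam);T=np.array(i["pose"]);v,u=np.mgrid[:384,:512]
    P=np.stack([(u-i["cx"])/i["fx"]*d,-(v-i["cy"])/i["fy"]*d,-d],-1)@T[:3,:3].T+T[:3,3]
    X=(P[...,:2]-c)@bx;Y=(P[...,:2]-c)@by
    m=(abs(P[...,2]-.0735)<.0105)&(X>-.12)&(X<-.03)&(Y>-.19)&(Y<-.04)&(im.min(2)>125)&(d>0)
    print(cam,m.sum(),np.percentile(X[m],[1,50,99]).round(3),np.percentile(Y[m],[1,50,99]).round(3),np.percentile(P[m][:,2],[1,50,99]).round(4))
    b=(X>-.12)&(X<-.03)&(Y>-.08)&(Y<-.04); print("board z",np.median(P[b][:,2]).round(4))
    if cam=="scene":
        a=im[int(0)+175:245,150:250]; cv2.imwrite("pics/s5.png",cv2.resize(a[:,:,::-1],(800,560),interpolation=cv2.INTER_CUBIC))
```

```text
wrist 3956 [-0.091 -0.072 -0.053] [-0.142 -0.12  -0.096] [0.0649 0.067  0.0759]
board z 0.0592
scene 146 [-0.087 -0.071 -0.052] [-0.143 -0.117 -0.099] [0.0635 0.067  0.075 ]
board z 0.0594
```

View pics/s5.png

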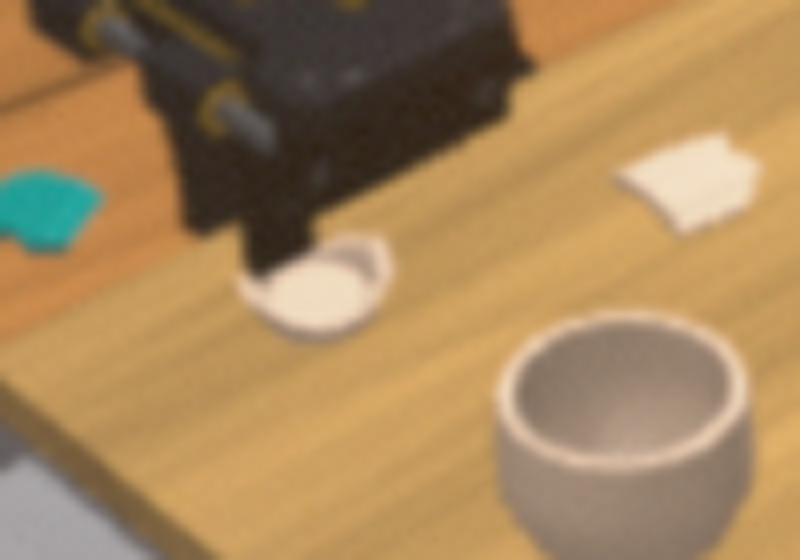

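```bash
python3 b.py
python3 - <<'E'
from h import *
c=np.array([.5654,-.0438]);bx=np.array([.994,.109]);by=np.array([-.109,.994])
for cam in ("wrist","scene"):
    im,d=ctrl.camera(cam)
    i=ctrl.camera_info(cam);T=np.array(i["pose"]);v,u=np.mgrid[:384,:512]
    P=np.stack([(u-i["cx"])/i["fx"]*d,-(v-i["cy"])/i["fy"]*d,-d],-1)@T[:3,:3].T+T[:3,3]
    X=(P[...,:2]-c)@bx;Y=(P[...,:2]-c)@by
    m=(P[...,2]>.064)&(P[...,2]<.14)&(X>-.12)&(X<-.03)&(Y>-.19)&(Y<-.04)&(im.max(2)<110)&(d>0)
    z=P[m][:,2]; print(cam,m.sum(),np.sort(z)[:12].round(4)); 
    print(np.c_[u[m],v[m],X[m],Y[m],z][np.argsort(z)[:5]].round(3))
E
```

```text
t 4.8333 board -0.0729 -0.1401 z 0.0876 yaw 6.28 tilt [ 0.     0.001 -1.   ] F [-0.4 -0.4  0.8] q [-0.42  0.33  0.82  1.86 -0.28  1.06  0.62] w 0.2336070920488423
wrist 1212 [0.0959 0.0961 0.0962 0.0968 0.0968 0.0968 0.0971 0.0972 0.0974 0.0976
 0.0976 0.0977]
[[ 2.76e+02  2.20e+02 -6.10e-02 -1.32e-01  9.60e-02]
 [ 2.74e+02  2.27e+02 -6.20e-02 -1.36e-01  9.60e-02]
 [ 2.74e+02  2.28e+02 -6.20e-02 -1.36e-01  9.60e-02]
 [ 2.77e+02  2.20e+02 -6.10e-02 -1.32e-01  9.70e-02]
 [ 2.79e+02  2.20e+02 -5.90e-02 -1.32e-01  9.70e-02]]
scene 155 [0.0973 0.0992 0.0999 0.0999 0.1003 0.1008 0.1014 0.1014 0.1015 0.1015
 0.1015 0.1016]
[[ 1.77e+02  2.03e+02 -8.40e-02 -1.44e-01  9.70e-02]
 [ 1.87e+02  2.06e+02 -5.50e-02 -1.35e-01  9.90e-02]
 [ 1.83e+02  2.08e+02 -5.50e-02 -1.47e-01  1.00e-01]
 [ 1.85e+02  2.07e+02 -5.40e-02 -1.42e-01  1.00e-01]
 [ 1.78e+02  2.02e+02 -8.20e-02 -1.42e-01  1.00e-01]]
```

The fingertips are at about z=0.096 according to both cameras, and they passed over the foot without touching it. The real tips therefore sit about 8 mm behind the reported TCP, not 25 mm ahead. I'll go back behind the foot and feel my way down in small steps.

Call:
drive_tool(dp=[[0.12, 0, 0], [0.25, 0, 0], [0.36, 0, 0], [0.385, 0, 0], [0.385, 0, 0]], roll=[0, 0, 0, 0, 0], claw=[0.23, 0.23, 0.23, 0.23, 0.23])

```text
clock: 5.35
eef_pos: [0.4998, -0.1134, 0.0875]
ee_rot: [-0.0, 0.666, 0.746, 0.0]
force: [-0.3, 0.2, -0.4]
grip_width: 0.231
grasp_force: 0.0
```

Call:
drive_tool(dp=[[0, 0, 0.02], [0, 0, 0.04], [0, 0, 0.06], [0, 0, 0.07], [0, 0, 0.07]], roll=[0, 0, 0, 0, 0], claw=[0.23, 0.23, 0.23, 0.23, 0.23])

```text
clock: 5.77
eef_pos: [0.4991, -0.1162, 0.0727]
ee_rot: [-0.0, 0.668, 0.744, -0.001]
force: [0.3, 0.2, 0.1]
grip_width: 0.231
grasp_force: 0.0
```

```bash
python3 b.py
cat > tip.py <<'E'
from h import *
c=np.array([.5654,-.0438]);bx=np.array([.994,.109]);by=np.array([-.109,.994])
s=ctrl.sense();r=np.array(s["eef_pos"])[:2]-c; x0,y0=r@bx,r@by
for cam in ("wrist","scene"):
    im,d=ctrl.camera(cam)
    i=ctrl.camera_info(cam);T=np.array(i["pose"]);v,u=np.mgrid[:384,:512]
    P=np.stack([(u-i["cx"])/i["fx"]*d,-(v-i["cy"])/i["fy"]*d,-d],-1)@T[:3,:3].T+T[:3,3]
    X=(P[...,:2]-c)@bx-x0;Y=(P[...,:2]-c)@by-y0
    m=(P[...,2]>.063)&(P[...,2]<.25)&(abs(X)<.12)&(abs(Y)<.04)&(im.max(2)<110)&(d>0)
    n=m&(abs(X)<.04); print(cam,"tip z",np.sort(P[n][:,2])[[2,10]].round(4))
    b=m&(abs(X)>.045); print("body z min",np.percentile(P[b][:,2],[1,5]).round(4),"X",X[b].min().round(3),X[b].max().round(3),"Y",Y[b].min().round(3),Y[b].max().round(3))
E
python3 tip.py
```

```text
t 5.7667 board -0.0738 -0.0648 z 0.0727 yaw 6.13 tilt [-0.001 -0.    -1.   ] F [0.3 0.2 0.1] q [-0.57  0.27  0.81  1.95 -0.23  1.01  0.45] w 0.23058394689466005
wrist tip z [0.0667 0.0827]
body z min [0.1532 0.1548] X -0.079 0.081 Y -0.027 0.033
scene tip z [0.0843 0.0862]
body z min [0.1541 0.1575] X -0.093 0.098 Y -0.04 0.033
```

The tip sits about 10 mm above the reported TCP and the body 70 mm above the tip, so there is a constant tool offset of about 35 mm. The body will still clear the cups. Down another 17 mm.

Call:
drive_tool(dp=[[0, 0, 0.02], [0, 0, 0.04], [0, 0, 0.06], [0, 0, 0.08], [0, 0, 0.08]], roll=[0, 0, 0, 0, 0], claw=[0.23, 0.23, 0.23, 0.23, 0.23])

```text
clock: 6.28
eef_pos: [0.4991, -0.1153, 0.0565]
ee_rot: [-0.0, 0.668, 0.744, -0.0]
force: [-0.3, -0.5, -0.8]
grip_width: 0.229
grasp_force: 0.0
```

```bash
python3 b.py; python3 tip.py
```

```text
t 6.2833 board -0.0737 -0.0639 z 0.0565 yaw 6.21 tilt [-0.001  0.    -1.   ] F [-0.3 -0.5 -0.8] q [-0.55  0.3   0.79  1.96 -0.26  0.98  0.47] w 0.22917709468285638
wrist tip z [0.0661 0.0669]
body z min [0.1371 0.1387] X -0.079 0.081 Y -0.026 0.033
scene tip z [0.0677 0.0698]
body z min [0.1376 0.1413] X -0.096 0.098 Y -0.04 0.034
```

Call:
drive_tool(dp=[[0, 0, 0.01], [0, 0, 0.017], [0, 0, 0.017]], roll=[0, 0, 0], claw=[0.23, 0.23, 0.23])

```text
clock: 6.63
eef_pos: [0.4996, -0.1154, 0.0538]
ee_rot: [-0.0, 0.668, 0.744, -0.0]
force: [0.7, 0.8, -0.0]
grip_width: 0.23
grasp_force: 0.0
```

Call:
drive_tool(dp=[[-0.05, 0, 0], [-0.12, 0, 0], [-0.19, 0, 0], [-0.26, 0, 0], [-0.33, 0, 0]], roll=[0, 0, 0, 0, 0], claw=[0.23, 0.23, 0.23, 0.23, 0.23])

```text
clock: 7.05
eef_pos: [0.5069, -0.1825, 0.0542]
ee_rot: [0.0, 0.668, 0.744, 0.0]
force: [0.5, 0.1, -0.2]
grip_width: 0.228
grasp_force: 0.1
```

```bash
python3 b.py; python3 m.py
```

```text
t 7.05 board -0.0733 -0.1315 z 0.0542 yaw 6.2 tilt [ 0. -0. -1.] F [ 0.5  0.1 -0.2] q [-0.41  0.37  0.79  1.9  -0.31  1.    0.63] w 0.22752526633719306
top 1020 X 0.041 0.129 Y -0.173 -0.086 z 0.082 [173. 156. 140.]
top 742 X 0.05 0.156 Y 0.115 0.194 z 0.073 [175. 158. 142.]
top 319 X -0.06 -0.018 Y -0.015 0.025 z 0.068 [198. 180. 161.]
top 235 X -0.071 -0.034 Y 0.084 0.124 z 0.067 [198. 179. 160.]
scene 577 X 0.054 0.126 Y 0.11 0.184 z 0.101 [159. 136. 117.]
scene 79 X -0.067 -0.036 Y 0.081 0.12 z 0.067 [236. 214. 185.]
scene 115 X -0.055 -0.016 Y -0.016 0.021 z 0.068 [237. 216. 187.]
scene 171 X -0.092 -0.052 Y -0.19 -0.137 z 0.067 [219. 194. 168.]
scene 801 X 0.044 0.116 Y -0.16 -0.088 z 0.101 [161. 138. 118.]
scene 75 X -0.143 -0.135 Y -0.39 -0.205 z 0.035 [153. 133. 123.]
scene 820 X -0.139 0.16 Y -0.215 -0.17 z 0.002 [164. 159. 160.]
```

The foot is now being pushed (Y -0.19 to -0.137). Taking it over the end.

Call:
drive_tool(dp=[[-0.08, 0, 0], [-0.17, 0, 0], [-0.27, 0, 0], [-0.38, 0, 0], [-0.5, 0, 0]], roll=[0, 0, 0, 0, 0], claw=[0.23, 0.23, 0.23, 0.23, 0.23])

```text
clock: 7.57
eef_pos: [0.5179, -0.2805, 0.0539]
ee_rot: [-0.0, 0.667, 0.745, 0.0]
force: [1.1, -0.3, 0.5]
grip_width: 0.229
grasp_force: 0.0
```

Call:
drive_tool(dp=[[0, 0, 0], [0, 0, -0.08], [0, 0, -0.17], [0, 0, -0.25], [0, 0, -0.25]], roll=[0, 0, 0, 0, 0], claw=[0.23, 0.23, 0.23, 0.23, 0.23])

```text
clock: 7.98
eef_pos: [0.519, -0.2808, 0.1069]
ee_rot: [0.002, 0.668, 0.744, 0.001]
force: [0.2, -0.3, 0.0]
grip_width: 0.228
grasp_force: 0.0
```

```bash
python3 b.py; python3 m.py|grep scene
```

```text
t 7.9833 board -0.0719 -0.2306 z 0.1069 yaw 6.22 tilt [ 0.004 -0.001 -1.   ] F [ 0.2 -0.3  0. ] q [-0.23  0.42  0.81  1.72 -0.34  1.14  0.79] w 0.2282331797496998
scene 583 X 0.054 0.126 Y 0.107 0.183 z 0.101 [160. 137. 118.]
scene 74 X -0.068 -0.035 Y 0.082 0.122 z 0.067 [238. 217. 189.]
scene 115 X -0.053 -0.017 Y -0.016 0.022 z 0.067 [238. 217. 189.]
scene 793 X 0.044 0.117 Y -0.16 -0.088 z 0.101 [163. 140. 120.]
scene 60 X -0.142 -0.135 Y -0.351 -0.204 z 0.035 [153. 134. 125.]
scene 933 X -0.139 0.16 Y -0.242 -0.17 z 0.003 [176. 167. 163.]
```

The foot is off the board and in the tray area. Next the rim piece: move behind it, to board (-0.039, 0.057).

Call:
drive_tool(dp=[[0.15, 0.03, 0], [0.3, 0.06, 0], [0.45, 0.09, 0], [0.6, 0.12, 0], [0.75, 0.165, 0]], roll=[0, 0, 0, 0, 0], claw=[0.23, 0.23, 0.23, 0.23, 0.23])

```text
clock: 8.5
eef_pos: [0.5331, -0.126, 0.1029]
ee_rot: [-0.001, 0.668, 0.744, -0.0]
force: [1.1, -0.9, 0.1]
grip_width: 0.229
grasp_force: 0.0
```

Call:
drive_tool(dp=[[0.15, 0, 0], [0.3, 0, 0], [0.45, 0, 0], [0.6, 0, 0], [0.69, 0, 0]], roll=[0, 0, 0, 0, 0], claw=[0.23, 0.23, 0.23, 0.23, 0.23])

```text
clock: 8.92
eef_pos: [0.518, 0.0133, 0.1029]
ee_rot: [-0.001, 0.666, 0.746, -0.0]
force: [0.8, -0.0, 0.1]
grip_width: 0.229
grasp_force: 0.0
```

Call:
drive_tool(dp=[[0, 0, 0], [0, 0, 0.05], [0, 0, 0.1], [0, 0, 0.15], [0, 0, 0.15]], roll=[0, 0, 0, 0, 0], claw=[0.23, 0.23, 0.23, 0.23, 0.23])

```text
clock: 9.33
eef_pos: [0.5175, 0.008, 0.0712]
ee_rot: [-0.001, 0.668, 0.744, -0.002]
force: [-1.0, 0.1, -0.6]
grip_width: 0.232
grasp_force: 0.0
```

```bash
python3 b.py
```

```text
t 9.3333 board -0.0419 0.0567 z 0.0712 yaw 6.1 tilt [-0.004 -0.001 -1.   ] F [-1.   0.1 -0.6] q [-0.75  0.28  0.74  1.94 -0.22  1.01  0.19] w 0.2324944024735353
```

Call:
drive_tool(dp=[[0, 0.01, 0.03], [0, 0.01, 0.06], [0, 0.01, 0.09], [0, 0.01, 0.1], [0, 0.01, 0.1]], roll=[0, 0, 0, 0, 0], claw=[0.23, 0.23, 0.23, 0.23, 0.23])

```text
clock: 9.75
eef_pos: [0.5209, 0.0094, 0.0534]
ee_rot: [-0.0, 0.668, 0.744, -0.0]
force: [0.3, 0.5, 0.7]
grip_width: 0.228
grasp_force: 0.0
```

Call:
drive_tool(dp=[[-0.05, 0, 0], [-0.12, 0, 0], [-0.19, 0, 0], [-0.26, 0, 0], [-0.33, 0, 0]], roll=[0, 0, 0, 0, 0], claw=[0.23, 0.23, 0.23, 0.23, 0.23])

```text
clock: 10.17
eef_pos: [0.5287, -0.0574, 0.0545]
ee_rot: [0.0, 0.668, 0.744, 0.0]
force: [-0.5, -0.2, 0.8]
grip_width: 0.231
grasp_force: 0.1
```

```bash
python3 b.py; python3 m.py|grep scene
```

```text
t 10.1667 board -0.038 -0.0095 z 0.0545 yaw 6.19 tilt [ 0.001  0.    -1.   ] F [-0.5 -0.2  0.8] q [-0.62  0.34  0.75  1.92 -0.28  0.99  0.36] w 0.23137474124089288
scene 585 X 0.055 0.128 Y 0.11 0.183 z 0.101 [160. 137. 118.]
scene 130 X -0.053 -0.016 Y -0.064 -0.023 z 0.067 [236. 215. 187.]
scene 797 X 0.044 0.116 Y -0.16 -0.089 z 0.101 [163. 140. 120.]
scene 82 X -0.142 -0.13 Y -0.391 -0.205 z 0.035 [153. 134. 124.]
scene 931 X -0.141 0.16 Y -0.242 -0.168 z 0.003 [177. 168. 164.]
```

The rim is pushing cleanly. Continuing over the end.

Call:
drive_tool(dp=[[-0.1, 0, 0], [-0.2, 0, 0], [-0.3, 0, 0], [-0.4, 0, 0], [-0.5, 0, 0]], roll=[0, 0, 0, 0, 0], claw=[0.23, 0.23, 0.23, 0.23, 0.23])

```text
clock: 10.68
eef_pos: [0.5395, -0.1557, 0.0543]
ee_rot: [-0.0, 0.667, 0.745, 0.0]
force: [0.7, -0.0, 0.2]
grip_width: 0.234
grasp_force: 0.1
```

Call:
drive_tool(dp=[[-0.1, 0, 0], [-0.22, 0, 0], [-0.34, 0, 0], [-0.48, 0, 0], [-0.62, 0, 0]], roll=[0, 0, 0, 0, 0], claw=[0.23, 0.23, 0.23, 0.23, 0.23])

```text
clock: 11.1
eef_pos: [0.5531, -0.279, 0.0542]
ee_rot: [-0.0, 0.667, 0.745, 0.0]
force: [0.3, -0.1, -0.5]
grip_width: 0.233
grasp_force: 0.0
```

Call:
drive_tool(dp=[[0, 0, 0], [0, 0, -0.08], [0, 0, -0.17], [0, 0, -0.25], [0, 0, -0.25]], roll=[0, 0, 0, 0, 0], claw=[0.23, 0.23, 0.23, 0.23, 0.23])

```text
clock: 11.52
eef_pos: [0.5543, -0.279, 0.1073]
ee_rot: [0.002, 0.668, 0.744, 0.001]
force: [-0.1, -1.2, 1.2]
grip_width: 0.231
grasp_force: 0.0
```

```bash
python3 b.py; python3 m.py; python3 -c "
import cv2
a=cv2.imread('pics/scene_last.png')[140:340,60:380]; cv2.imwrite('pics/s6.png',cv2.resize(a,(800,500)))"
```

```text
t 11.5167 board -0.0367 -0.2326 z 0.1073 yaw 6.23 tilt [ 0.004 -0.001 -1.   ] F [-0.1 -1.2  1.2] q [-0.2   0.49  0.78  1.64 -0.37  1.16  0.78] w 0.23128768450050563
top 992 X 0.042 0.129 Y -0.173 -0.086 z 0.081 [168. 152. 137.]
top 707 X 0.051 0.156 Y 0.115 0.194 z 0.072 [171. 155. 139.]
top 390 X -0.098 -0.016 Y -0.267 -0.208 z 0.011 [183. 167. 152.]
top 233 X -0.071 -0.034 Y 0.084 0.123 z 0.067 [192. 173. 155.]
scene 583 X 0.055 0.126 Y 0.11 0.184 z 0.101 [160. 137. 118.]
scene 78 X -0.066 -0.035 Y 0.082 0.119 z 0.067 [238. 216. 188.]
scene 796 X 0.044 0.117 Y -0.16 -0.089 z 0.101 [163. 140. 120.]
scene 80 X -0.142 -0.131 Y -0.39 -0.205 z 0.035 [152. 134. 124.]
scene 1149 X -0.141 0.159 Y -0.266 -0.169 z 0.003 [186. 175. 168.]
```

View pics/s6.png

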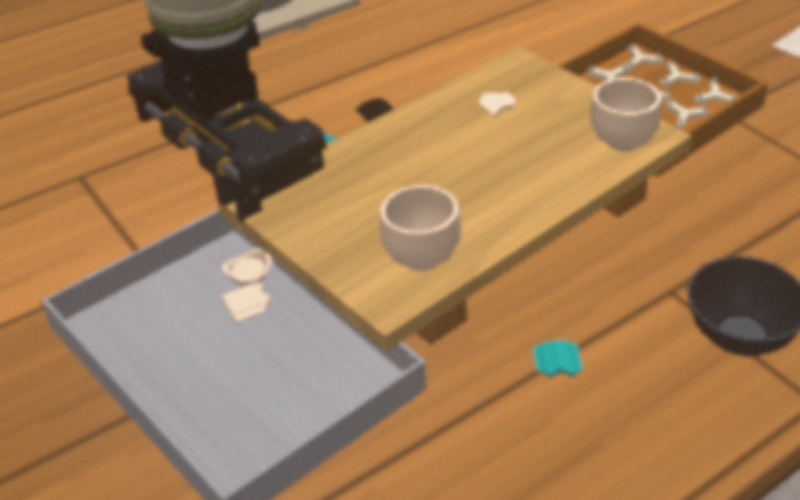

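The foot and rim lie in the tray at crop (247,267) and (246,301). The wall piece is at board (-0.053, 0.104). I'll first push it sideways to about X=0, so it drops clear of the other two and still well away from the cups.

Call:
drive_tool(dp=[[0.16, -0.06, 0], [0.33, -0.12, 0], [0.5, -0.19, 0], [0.67, -0.26, 0], [0.84, -0.35, 0]], roll=[0, 0, 0, 0, 0], claw=[0.23, 0.23, 0.23, 0.23, 0.23])

```text
clock: 12.03
eef_pos: [0.4637, -0.1172, 0.1028]
ee_rot: [-0.0, 0.667, 0.745, -0.001]
force: [0.1, 1.1, 0.4]
grip_width: 0.229
grasp_force: 0.0
```

Call:
drive_tool(dp=[[0.18, 0, 0], [0.36, 0, 0], [0.54, 0, 0], [0.72, 0, 0], [0.84, 0, 0]], roll=[0, 0, 0, 0, 0], claw=[0.23, 0.23, 0.23, 0.23, 0.23])

```text
clock: 12.45
eef_pos: [0.4453, 0.0516, 0.1034]
ee_rot: [-0.001, 0.666, 0.746, 0.0]
force: [-0.1, 1.6, -0.2]
grip_width: 0.235
grasp_force: 0.0
```

Call:
drive_tool(dp=[[0, 0, 0], [0, 0, 0.05], [0, 0, 0.1], [0, 0, 0.15], [0, 0, 0.15]], roll=[0, 0, 0, 0, 0], claw=[0.23, 0.23, 0.23, 0.23, 0.23])

```text
clock: 12.87
eef_pos: [0.4451, 0.0462, 0.0714]
ee_rot: [-0.001, 0.668, 0.744, -0.002]
force: [0.1, 0.1, -0.5]
grip_width: 0.235
grasp_force: 0.0
```

```bash
python3 b.py
```

```text
t 12.8667 board -0.1098 0.1026 z 0.0714 yaw 6.1 tilt [-0.004 -0.002 -1.   ] F [ 0.1  0.1 -0.5] q [-0.84  0.08  0.66  2.1  -0.06  0.98 -0.04] w 0.23462006204819705
```

Now down to 0.054, then push +X by 62 mm.

Call:
drive_tool(dp=[[0, 0, 0.03], [0, 0, 0.06], [0, 0, 0.09], [0, 0, 0.098], [0, 0, 0.098]], roll=[0, 0, 0, 0, 0], claw=[0.23, 0.23, 0.23, 0.23, 0.23])

```text
clock: 13.28
eef_pos: [0.4464, 0.0476, 0.0539]
ee_rot: [-0.0, 0.668, 0.744, -0.0]
force: [0.1, -0.1, 0.1]
grip_width: 0.231
grasp_force: 0.0
```

Call:
drive_tool(dp=[[0, 0.06, 0], [0, 0.13, 0], [0, 0.2, 0], [0, 0.26, 0], [0, 0.31, 0]], roll=[0, 0, 0, 0, 0], claw=[0.23, 0.23, 0.23, 0.23, 0.23])

```text
clock: 13.7
eef_pos: [0.5094, 0.0547, 0.0547]
ee_rot: [0.0, 0.668, 0.744, 0.0]
force: [0.1, -0.2, 0.4]
grip_width: 0.228
grasp_force: 0.0
```

Call:
drive_tool(dp=[[0, -0.04, 0], [0, -0.04, -0.08], [0, -0.04, -0.17], [0, -0.04, -0.25], [0, -0.04, -0.25]], roll=[0, 0, 0, 0, 0], claw=[0.23, 0.23, 0.23, 0.23, 0.23])

```text
clock: 14.12
eef_pos: [0.5015, 0.0537, 0.1072]
ee_rot: [0.001, 0.668, 0.744, 0.002]
force: [0.8, 0.0, 0.3]
grip_width: 0.234
grasp_force: 0.0
```

```bash
python3 b.py; python3 m.py
```

```text
t 14.1167 board -0.0529 0.1038 z 0.1072 yaw 6.18 tilt [ 0.004  0.002 -1.   ] F [0.8 0.  0.3] q [-0.81  0.17  0.67  1.94 -0.12  1.07  0.02] w 0.23396850341753067
top 995 X 0.042 0.129 Y -0.172 -0.086 z 0.081 [167. 151. 136.]
top 479 X 0.074 0.156 Y 0.115 0.195 z 0.073 [170. 154. 138.]
top 391 X -0.098 -0.016 Y -0.264 -0.207 z 0.011 [182. 166. 151.]
scene 584 X 0.055 0.126 Y 0.111 0.183 z 0.101 [159. 136. 117.]
scene 81 X -0.021 0.011 Y 0.09 0.124 z 0.067 [240. 219. 192.]
scene 795 X 0.044 0.116 Y -0.16 -0.089 z 0.1 [162. 139. 119.]
scene 79 X -0.142 -0.134 Y -0.391 -0.204 z 0.035 [152. 133. 124.]
scene 1153 X -0.14 0.159 Y -0.266 -0.169 z 0.003 [185. 174. 166.]
```

Wall piece now at board (-0.005, 0.107). Go behind it to (-0.005, 0.155), 30 mm or so clear of cup_b.

Call:
drive_tool(dp=[[0.1, 0, 0], [0.2, 0.05, 0], [0.26, 0.15, 0], [0.26, 0.235, 0], [0.26, 0.235, 0]], roll=[0, 0, 0, 0, 0], claw=[0.23, 0.23, 0.23, 0.23, 0.23])

```text
clock: 14.63
eef_pos: [0.5427, 0.1116, 0.1033]
ee_rot: [0.0, 0.667, 0.745, -0.0]
force: [-0.8, -1.0, -0.5]
grip_width: 0.231
grasp_force: 0.0
```

Call:
drive_tool(dp=[[0, 0, 0.05], [0, 0, 0.1], [0, 0, 0.15], [0, 0, 0.18], [0, 0, 0.18]], roll=[0, 0, 0, 0, 0], claw=[0.23, 0.23, 0.23, 0.23, 0.23])

```text
clock: 15.05
eef_pos: [0.5399, 0.1098, 0.0664]
ee_rot: [-0.001, 0.668, 0.744, -0.001]
force: [0.0, -1.0, 0.5]
grip_width: 0.229
grasp_force: 0.0
```

```bash
python3 b.py
```

```text
t 15.05 board -0.0086 0.1555 z 0.0664 yaw 6.19 tilt [-0.003 -0.001 -1.   ] F [ 0.  -1.   0.5] q [-0.81  0.34  0.62  1.85 -0.23  1.02  0.01] w 0.22947511473099852
```

Call:
drive_tool(dp=[[0, 0.01, 0.03], [0, 0.01, 0.06], [0, 0.01, 0.068], [0, 0.01, 0.068]], roll=[0, 0, 0, 0], claw=[0.23, 0.23, 0.23, 0.23])

```text
clock: 15.38
eef_pos: [0.5432, 0.1105, 0.0543]
ee_rot: [-0.0, 0.668, 0.744, -0.0]
force: [0.2, 0.4, 0.2]
grip_width: 0.23
grasp_force: 0.0
```

Call:
drive_tool(dp=[[-0.05, 0, 0], [-0.12, 0, 0], [-0.2, 0, 0], [-0.28, 0, 0], [-0.36, 0, 0]], roll=[0, 0, 0, 0, 0], claw=[0.23, 0.23, 0.23, 0.23, 0.23])

```text
clock: 15.8
eef_pos: [0.5515, 0.0375, 0.0553]
ee_rot: [0.0, 0.668, 0.744, 0.0]
force: [-0.7, -0.2, -0.6]
grip_width: 0.231
grasp_force: 0.0
```

```bash
python3 b.py; python3 m.py
```

```text
t 15.8 board -0.0049 0.0823 z 0.0553 yaw 6.19 tilt [ 0.001  0.    -1.   ] F [-0.7 -0.2 -0.6] q [-0.69  0.37  0.64  1.86 -0.26  1.    0.17] w 0.23119494705838795
top 1000 X 0.042 0.129 Y -0.172 -0.085 z 0.082 [170. 154. 138.]
top 392 X -0.098 -0.016 Y -0.264 -0.208 z 0.011 [186. 170. 154.]
scene 585 X 0.054 0.127 Y 0.11 0.184 z 0.101 [158. 135. 117.]
scene 89 X -0.021 0.015 Y 0.032 0.068 z 0.067 [239. 218. 191.]
scene 793 X 0.044 0.116 Y -0.16 -0.088 z 0.1 [163. 139. 120.]
scene 81 X -0.142 -0.134 Y -0.39 -0.205 z 0.035 [153. 134. 124.]
scene 1140 X -0.138 0.159 Y -0.266 -0.17 z 0.003 [187. 175. 168.]
```

Call:
drive_tool(dp=[[-0.1, 0, 0], [-0.2, 0, 0], [-0.3, 0, 0], [-0.4, 0, 0], [-0.5, 0, 0]], roll=[0, 0, 0, 0, 0], claw=[0.23, 0.23, 0.23, 0.23, 0.23])

```text
clock: 16.32
eef_pos: [0.5623, -0.0606, 0.0551]
ee_rot: [-0.0, 0.668, 0.745, 0.0]
force: [1.1, 0.2, 1.3]
grip_width: 0.232
grasp_force: 0.2
```

Call:
drive_tool(dp=[[-0.1, 0, 0], [-0.2, 0, 0], [-0.3, 0, 0], [-0.4, 0, 0], [-0.5, 0, 0]], roll=[0, 0, 0, 0, 0], claw=[0.23, 0.23, 0.23, 0.23, 0.23])

```text
clock: 16.73
eef_pos: [0.5733, -0.1601, 0.0551]
ee_rot: [0.0, 0.668, 0.745, 0.0]
force: [-0.0, 0.1, -0.1]
grip_width: 0.23
grasp_force: 0.3
```

```bash
python3 b.py; python3 m.py|grep scene
```

```text
t 16.7333 board -0.0049 -0.1165 z 0.0551 yaw 6.25 tilt [ 0.001  0.001 -1.   ] F [-0.   0.1 -0.1] q [-0.34  0.47  0.67  1.75 -0.34  1.04  0.56] w 0.23004150913688204
scene 585 X 0.054 0.126 Y 0.11 0.183 z 0.101 [160. 137. 118.]
scene 713 X 0.046 0.117 Y -0.16 -0.088 z 0.098 [161. 139. 120.]
scene 79 X -0.142 -0.131 Y -0.391 -0.206 z 0.035 [153. 134. 124.]
scene 126 X -0.02 0.014 Y -0.168 -0.13 z 0.067 [234. 212. 185.]
scene 1148 X -0.142 0.16 Y -0.266 -0.168 z 0.003 [187. 175. 168.]
```

Cup_a hasn't moved. Last stretch over the end, then raise.

Call:
drive_tool(dp=[[-0.1, 0, 0], [-0.22, 0, 0], [-0.34, 0, 0], [-0.46, 0, 0], [-0.6, 0, 0]], roll=[0, 0, 0, 0, 0], claw=[0.23, 0.23, 0.23, 0.23, 0.23])

```text
clock: 17.25
eef_pos: [0.5868, -0.2778, 0.0548]
ee_rot: [-0.0, 0.667, 0.745, 0.001]
force: [-0.6, 0.9, 0.8]
grip_width: 0.231
grasp_force: 0.0
```

Call:
drive_tool(dp=[[0, 0, 0], [0, 0, -0.15], [0, 0, -0.3], [0, 0, -0.45], [0, 0, -0.6]], roll=[0, 0, 0, 0, 0], claw=[0.23, 0.23, 0.23, 0.23, 0.23])

```text
clock: 17.67
eef_pos: [0.586, -0.2778, 0.1762]
ee_rot: [-0.0, 0.667, 0.745, 0.0]
force: [0.5, 0.0, 0.2]
grip_width: 0.233
grasp_force: 0.0
```

```bash
python3 b.py; python3 m.py; python3 -c "
import cv2
a=cv2.imread('pics/scene_last.png')[140:340,60:380]; cv2.imwrite('pics/s7.png',cv2.resize(a,(800,500)))"
```

```text
t 17.6667 board -0.005 -0.2349 z 0.1762 yaw 6.25 tilt [-0.     0.001 -1.   ] F [0.5 0.  0.2] q [-0.15  0.48  0.73  1.48 -0.32  1.31  0.71] w 0.23263988647443393
top 991 X 0.042 0.129 Y -0.172 -0.086 z 0.081 [166. 150. 135.]
top 692 X 0.052 0.156 Y 0.115 0.194 z 0.072 [170. 154. 138.]
top 201 X -0.012 0.023 Y -0.288 -0.247 z 0.009 [174. 159. 145.]
top 391 X -0.096 -0.016 Y -0.265 -0.207 z 0.011 [181. 165. 150.]
scene 583 X 0.054 0.126 Y 0.109 0.184 z 0.101 [161. 138. 118.]
scene 791 X 0.044 0.116 Y -0.16 -0.089 z 0.1 [164. 140. 120.]
scene 66 X -0.143 -0.134 Y -0.357 -0.204 z 0.035 [154. 135. 125.]
scene 1355 X -0.14 0.16 Y -0.286 -0.168 z 0.004 [191. 179. 169.]
```

View pics/s7.png

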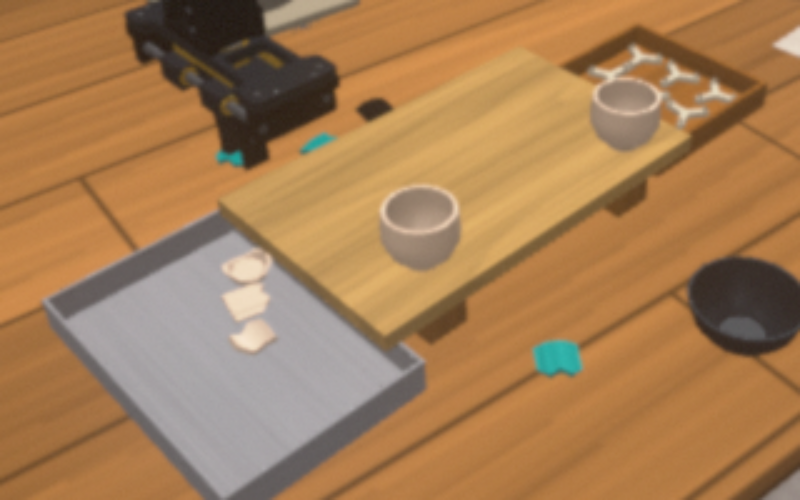

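All three pieces lie in the tray at crop (247,267), (246,301) and (253,337). Both cups stand where they were, and the gripper is clear.

```bash
python3 -c "
from rig import ctrl
print(ctrl.sign_off())"
```

```text
the job is handed in; nothing more can be done
None
```

I swept all three broken pieces off the board's end into the scrap tray without lifting any, left both cups standing where they were, and handed the job in at about 18 s; sign-off returned no verdict.

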